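# Zero the parcel scale with a flat screwdriver

## Task

The empty parcel scale's hand has crept past zero: take the red flat-bladed screwdriver from the stand, set it on the brass zero screw beside the dial and turn it under a light press until the blade drops into the slot, follow it down to the slot's floor, then turn the screw until the hand points at the red zero mark. Never lean hard on the scale. Put the screwdriver back upright in the stand, and leave the other screwdriver, the parcel and the tape roll where they are.

Things in the scene. Friction and masses are not known exactly. Their poses are not given: they have to be found in the camera images.
- screw_face (a point): Centre of the upper face of the zero screw at rest, a brass disc 35 mm across, facing up in a black collar (52 mm across, rim 6.5 mm lower), right of the dial; fixed, axes as slot_floor. The screw is sprung: it yields from 3 N, sinks 1 mm per 1.5 N to a hard stop after 3.5 mm (8 N). It is stiff (0.06 N m) and stays where left: a blade pressed with 3 to 6 N slides round on it without taking it along.
- slot_floor (a point): Centre of the slot's floor in the scale's zero screw while nothing presses on it, 78 mm above the bench. The slot is a straight groove through the centre of the brass disc, with closed ends: 22 mm long, 4.7 mm wide, 7 mm deep. This point is fixed to the scale: it neither sinks nor turns with the screw; its x axis is the scale's x, z up.
- dial_centre (a point): Centre of the round white dial, 170 mm across, facing up at the near end of the scale; bezel top 75 mm above the bench. Axes as the scale's. Marks every 10 degrees, 12.5 mm apart at the hand's tip. At the start the screw's slot lies anywhere from 0.35 to 2.25 rad clockwise of scale x (seen from above); its stops are at 2.5 rad clockwise and 0.8 rad anticlockwise of x.
- zero_mark (a point): The red zero mark on the dial's rim, this point 72 mm from the dial centre towards the platform (scale +x). It never moves.
- pointer_tip (a point): Point near the end of the dial's black hand, 72 mm from the dial centre; its x axis points outward along the hand. At the start 7 to 40 degrees clockwise of zero (seen from above). Turning the screw turns the hand the same way, by 0.27 of the screw's angle, so the screw must be turned anticlockwise. The hand lies under a window and cannot be touched.
- driver_handle (a point): Red flat-bladed screwdriver, 151 mm long, 130 g, standing blade down in the stand. This point is 118 mm above the blade's edge: middle of a hexagonal handle 26 mm across flats, 81 to 147 mm above the edge; below it a black collar 31 mm across (75 to 81 mm) rests on the stand's top. z points from blade to handle, x along the blade's width. The flats face along x and at 60 and 120 degrees to it.
- scale: Grey parcel scale, fixed to the bench: 400 mm along its x, 300 mm wide; dial housing 65 mm high at the operator's end, black ribbed platform beyond it. Origin on the bench under its middle, x from the dial end to the platform, z up. The zero screw is on the housing's -y side.
- driver_tip (a point): Middle of the screwdriver's blade edge (axes as at driver_handle). The blade is 16 mm wide along x and 2.8 mm thick along y; the shank is 9 mm thick.
- driver: The red screwdriver as a whole; origin at the middle of its blade edge, axes as at driver_handle.
- stand: Grey tool stand fixed to the bench: a block 160 x 75 x 85 mm high, origin under its centre. Two square upright holes 21 mm wide, right through it, lie on its x axis 42 mm either side of the centre; one holds the red screwdriver, the other the yellow one, whose tips then hang 10 mm above the bench.
- cross_handle (a point): Middle of the yellow handle (27 mm across, 60 mm long) of the cross-head screwdriver standing in the stand's other hole, 145 mm long. To be left alone.
- parcel: Closed cardboard parcel 160 x 120 x 85 mm, origin under its centre. To be left alone.
- tape_roll: Brown roll of tape lying flat, 104 mm across, 48 mm high, origin under its centre. To be left alone.
Things that resemble listed ones, but are neither listed nor needed, are in the scene too. Of the things like the stand, leave any that is purple; of the rest the smaller one is meant. Several things have the shape of the driver; the one meant has the colours described above.

How it is judged:
By the outcome, as a careful person would: the job done as asked, in the order asked, and still so for the second after the job is handed in, with the robot touching nothing.
It also fails if it takes over 72 s, if anything falls off the work surface, if the arm or the gripper's body presses on something with over 40 N, if the wrist force passes 120 N, or if a joint passes its speed limit or range.

## Robot

A 6-joint arm with a two-finger parallel gripper is mounted at the origin on the work surface. World frame = base frame: x ahead of the robot, y to its left, z up, the work surface at z = 0. Lengths are in m, angles in degrees, forces in N, time in s.
With the tool pointing down it reaches from about 0.4 to 0.825 m from the base axis. Payload 7 kg.
Tool frame: the origin (TCP) lies at the very end of the fingers, on their centre line; the grasp point (between the pads) lies 19 mm behind it (ctrl.grip_point_offset is the distance from the TCP to the grasp point, in m); x points along the fingers, z is the direction in which the jaws open and shut, and the axes are right-handed (so a half turn about x gives the same grasp; the last joint's range is limited). The gripper opens to 88 mm and grips with 3 to 60 N. Pads are 19 mm wide; open, the fingers measure 130 mm over their backs; the gripper's body (78 mm by 193 mm) begins 47 mm behind the grasp point.
Start: joints at [87.84, 20.546, 0.682, 0, -70.136, -16.507], TCP at [0.216, 0.639, 0.227] pointing down, gripper open.
Joint ranges: [-176.03, 176.03], [-82.01, 121.73], [-58.28, 71.71], [-173.87, 95.51], [-174.79, -0.11], [-173.66, 173.66]. Speed limits (degrees/s): [136.94, 136.94, 172.46, 180, 180, 180].

## Interface

Orientations are given as [roll, pitch, yaw] about the fixed x, y, z axes, in that order (R = Rz(yaw) Ry(pitch) Rx(roll)).
In Python, from plant import get_obs, snapshot, calibration, close_job, ctrl gives the robot as it stands.
- The arm moves only by the tool move_arm, never from a script. Its argument "commands" is a list that holds one entry, the list of rows, each a list of 4 numbers: the shift along the tool's x, y, z in cm, then the turn about the tool's x in rad. In form: [[[dx, dy, dz, spin], ...]]. A call has 1 to 8 rows; each row shifts and turns the commanded pose from where the row before left it, along the tool's axes as they then stand; what a row does not reach is not made up. A row lasts 1/10 s, in which the tool goes at most 50 mm and 8.59 degrees, less where a joint would pass 70% of its speed; a pose out of reach is approached as far as the arm can. A call with a gripper value outside its range is refused whole. "jaw" is the finger opening in cm, from 0 to 8.76, set as the call begins (left out, the last holds). The fingers move at their own pace and stop on an object; the grip force is fixed at half the most. Time passes only in rows, so rows that do not move let the fingers close. It gives the time, the measured TCP pose, the force and the opening at its end, in the units of the state.
- get_obs(): the state, without advancing time (a new reading comes with each control period).
- snapshot(name): name is "side" or "top"; returns (picture, depth): 400x640x3 uint8, red, green, blue; 400x640 float32, m along the optical axis (not along the pixel's ray), 0 where there is no reading.
- calibration(name): a dict with "mtx" (3x3 intrinsics, pixels), "k1" (the pictures are not rectified: a ray, as slopes to the right and down, at radius r is drawn at 1 + k1 r^2 times it, then the intrinsics apply), "T" (4x4, takes a point from camera to world coordinates). Camera axes: x right, y up, looking along -z (the intrinsics and any distortion apply to the point x, -y, -z); pixel columns grow to the right and rows downward; lengths in m; the calibration is good to about 2 mm. A picture is of the moment at which its call begins. calibration takes no time and is no camera call.
- close_job(): hands the job in, once; it reports no verdict.
The state is a dict: "clock": time; "joint_pos": joint angles; "qvel": joint speeds; "tau": joint torques, N m; "tool_pos": TCP position; "orientation": TCP orientation; "force": force on the tool from outside, world axes, zero at the start; "moment": the same for the moment, N m; "opening": finger opening in m.
Only numpy, scipy, OpenCV 4.12 (cv2) and the standard library are available. Lean on these libraries where they do the work, as an engineer would, in place of code of your own. Each camera call takes 0.05 s, during which the arm holds its last target. There are 200 camera calls.

## Working session

There is one attempt and no reset: what is moved stays moved. The work goes in short steps, Python scripts to look and compute and a tool call to move; the robot and the scene stay as the last step left them, time stands still between calls to the robot, and variables do not carry over. Pictures are saved under pics/ and viewed, about 8 in all and at most 12, crops included, and the job is handed in when it is done.

Besides the shell and the picture viewer there is one more tool, called after ">>>" as a command line: name --argument value ..., lists and objects as JSON in quotes. move_arm: Moves the arm, as the interface text tells. Its arguments: {"type":"object","properties":{"commands":{"type":"array"},"jaw":{"type":"number"}},"required":["commands"]}

```bash
ls; mkdir -p pics; cat > h.py <<'E'
import numpy as np, cv2
from plant import get_obs, snapshot, calibration, close_job, ctrl
from scipy.spatial.transform import Rotation as R
def ray(cam,u,v):
    c=calibration(cam); K=np.array(c["mtx"]); k1=c["k1"]; T=np.array(c["T"])
    p=cv2.undistortPoints(np.array([[[u,v]]],float),K,np.array([k1,0,0,0,0],float))[0,0]
    return T[:3,3], T[:3,:3]@np.array([p[0],-p[1],-1.])
def at_z(cam,u,v,z):
    o,d=ray(cam,u,v); return o+d*(z-o[2])/d[2]
def proj(cam,P):
    c=calibration(cam); T=np.array(c["T"]); q=T[:3,:3].T@(np.array(P)-T[:3,3]); s=np.array([q[0],-q[1]])/-q[2]
    s=s*(1+c["k1"]*(s@s)); K=np.array(c["mtx"]); return K[:2,:2]@s+K[:2,2]
def snap(cam,name=None):
    p,d=snapshot(cam)
    if name: cv2.imwrite(f"pics/{name}.png",p[:,:,::-1])
    return p,d
E
python3 - <<'E'
from h import *
a,_=snap("top","top0"); b,_=snap("side","side0")
cv2.imwrite("pics/both.png",cv2.resize(np.vstack([a,b])[:,:,::-1],(480,600)))
for c in("top","side"):
    k=calibration(c);print(c,np.round(k["mtx"],1).tolist(),k["k1"],np.round(k["T"],3).tolist())
print(get_obs(),ctrl.grip_point_offset)
E
```

```text
pics
top [[417.6, 0.0, 319.1], [0.0, 417.6, 195.9], [0.0, 0.0, 1.0]] -0.05883663442501912 [[0.026, 0.986, -0.167, 0.306], [-1.0, 0.024, -0.014, 0.022], [-0.01, 0.167, 0.986, 1.272], [0.0, 0.0, 0.0, 1.0]]
side [[403.7, 0.0, 321.8], [0.0, 403.7, 195.9], [0.0, 0.0, 1.0]] -0.09894504499092116 [[-0.993, 0.049, -0.11, 0.388], [-0.119, -0.506, 0.854, 1.013], [-0.014, 0.861, 0.508, 0.685], [0.0, 0.0, 0.0, 1.0]]
{'clock': 0.1, 'joint_pos': array([ 8.78408752e+01,  2.05872864e+01,  6.38186588e-01, -1.87991683e-02,
       -7.01353826e+01, -1.65071345e+01]), 'qvel': array([ 0.09681602, -0.02829693,  0.1810501 , -0.00776927,  0.03324712,
       -0.00254153]), 'tau': array([-4.62521766e-04, -5.84159768e+01,  2.93751061e+01,  7.01533824e+00,
        1.01758653e-02, -5.24193570e-05]), 'tool_pos': array([0.21591336, 0.63906547, 0.22570718]), 'orientation': array([   4.69306095,   89.91368831, -103.97959933]), 'force': array([-0.26277835, -0.03197168, -0.09501325]), 'moment': array([-0.01452473, -0.04919839, -0.00304001]), 'opening': 0.08769084916113394} 0.0188
```

View pics/top0.png

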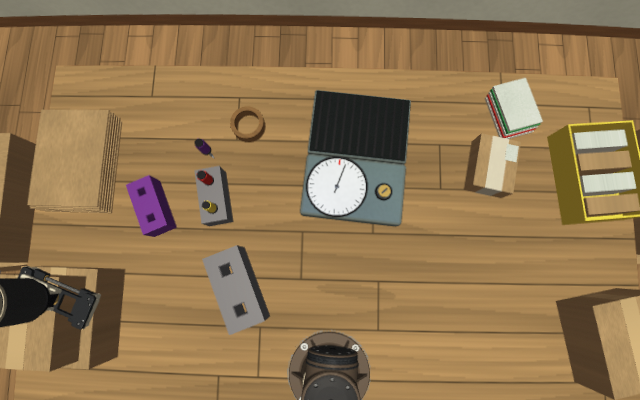

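View pics/side0.png

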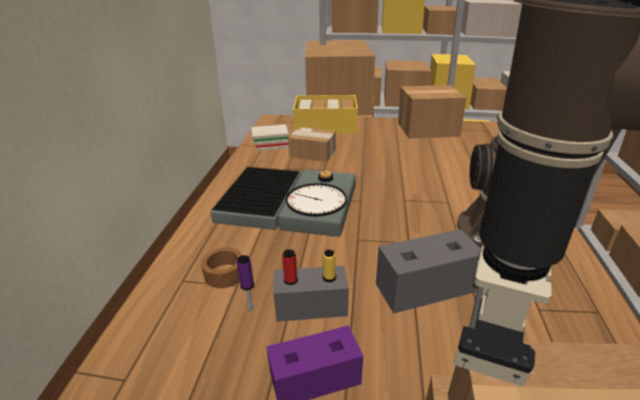

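Candidates: drivers are red (206,178 top / 290,267 side), yellow (209,206) and purple (204,147). Stands are purple (150,205), small grey (212,195) and large grey (237,290). I choose the red driver in the small grey stand, and check it in a close crop.

```bash
python3 - <<'E'
from h import *
a=cv2.imread("pics/top0.png"); b=cv2.imread("pics/side0.png")
c1=cv2.resize(a[150:230,180:240],None,fx=5,fy=5,interpolation=cv2.INTER_CUBIC)
c2=cv2.resize(a[150:230,300:410],None,fx=4.5,fy=5,interpolation=cv2.INTER_CUBIC)
cv2.imwrite("pics/crop0.png",np.hstack([c1,c2])[:, :800])
hs=lambda i:cv2.cvtColor(i,cv2.COLOR_BGR2HSV)
def blobs(i,lo,hi,roi):
    m=cv2.inRange(hs(i),lo,hi); r=np.zeros_like(m); x0,y0,x1,y1=roi; r[y0:y1,x0:x1]=m[y0:y1,x0:x1]
    n,_,s,c=cv2.connectedComponentsWithStats(r); return [(s[k].tolist(),np.round(c[k],1).tolist()) for k in range(1,n) if s[k][4]>6]
print("red top",blobs(a,(0,150,40),(6,255,255),(190,165,225,195)))
print("red side",blobs(b,(0,150,40),(6,255,255),(270,240,310,300)))
print("yel top",blobs(a,(20,120,60),(35,255,255),(190,190,230,220)))
print("yel side",blobs(b,(20,120,60),(35,255,255),(315,240,345,290)))
print("brass",blobs(a,(15,80,80),(35,255,255),(370,175,400,205)))
# stand top face corners; grey scale & stand
m=cv2.inRange(hs(a),(80,20,40),(110,140,160)); r=np.zeros_like(m); r[80:240,290:420]=m[80:240,290:420]
w=cv2.inRange(a,(170,170,170),(255,255,255)); r=np.zeros_like(w); r[140:230,295:380]=w[140:230,295:380]
cs,_=cv2.findContours(r,cv2.RETR_EXTERNAL,cv2.CHAIN_APPROX_NONE); c=max(cs,key=cv2.contourArea)
e=cv2.fitEllipse(cv2.convexHull(c)); print("dial",e,at_z("top",*e[0],0.072))
print("screw-ish",at_z("top",383.5,190.5,0.085))
rd=[at_z("top",206,178,0.161)];print(rd)
E
```

```text
red top [([200, 172, 13, 13, 84], [207.0, 179.0])]
red side [([282, 253, 15, 30, 334], [289.5, 268.3])]
yel top [([203, 201, 13, 12, 76], [210.7, 207.3])]
yel side [([323, 253, 13, 27, 286], [328.6, 266.7])]
brass [([378, 184, 13, 13, 126], [384.0, 190.4])]
dial ((336.4168701171875, 186.3968048095703), (56.13913345336914, 57.28620147705078), 92.85001373291016) [ 0.53840054 -0.01124818  0.072     ]
screw-ish [ 0.5271083  -0.14713408  0.085     ]
[array([0.53617401, 0.34830312, 0.161     ])]
```

View pics/crop0.png

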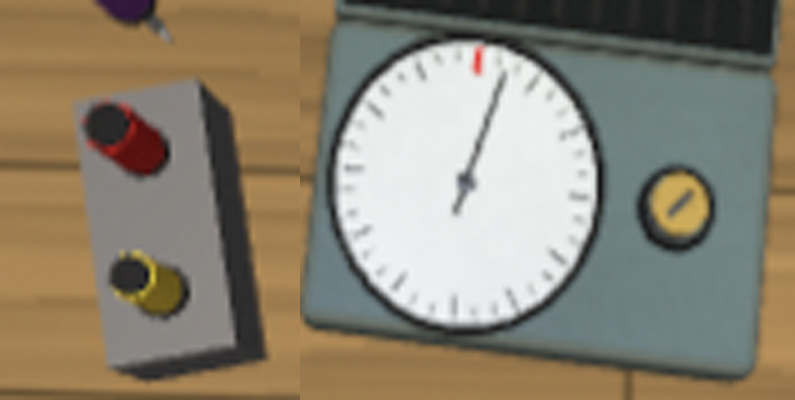

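Crop: the red cap is at (201,175) and its stand is the small grey one. The red zero mark is at about (339.6,162), the hand tip at about (345,165) and the brass screw at (384,190.4), its slot running up to the right.

```bash
cat >> h.py <<'E'
def dial(p):
    """hand & zero angles (world, deg) from an RGB top picture"""
    g=p.astype(int); O=at_z("top",336.42,186.4,.072); C=O
    pts=[];red=[];drk=[]
    for v in range(155,220):
        for u in range(305,370):
            P=at_z("top",u,v,.072)-C; r=np.hypot(P[0],P[1]); q=g[v,u]
            if r<.083 and q[0]-q[1]>50: red.append((P[0],P[1],q[0]-q[1]))
            if .012<r<.062: drk.append((P[0],P[1],max(0,225-q.sum()/3)))
    red=np.array(red); drk=np.array(drk)
    z=np.degrees(np.arctan2((red[:,1]*red[:,2]).sum(),(red[:,0]*red[:,2]).sum()))
    # hand: only front half (r>.03), darkness weighted
    k=(np.hypot(drk[:,0],drk[:,1])>.03)&(drk[:,2]>25); d=drk[k]
    h=np.degrees(np.arctan2((d[:,1]*d[:,2]).sum(),(d[:,0]*d[:,2]).sum()))
    return z,h,len(red),k.sum()
def slot(p,z=.085):
    g=cv2.cvtColor(p,cv2.COLOR_RGB2GRAY).astype(float); C=at_z("top",384.0,190.4,z); L=[]
    for v in range(180,201):
        for u in range(374,395):
            P=at_z("top",u,v,z)-C
            if np.hypot(P[0],P[1])<.012: L.append((P[0],P[1],g[v,u]))
    L=np.array(L); w=np.clip(np.median(L[:,2])-12-L[:,2],0,None); X=L[:,:2]; m=(w[:,None]*X).sum(0)/w.sum()
    S=((X-m)*w[:,None]).T@(X-m)/w.sum(); ev,V=np.linalg.eigh(S); return np.degrees(np.arctan2(V[1,1],V[0,1]))%180, C[:2]+m, np.sqrt(ev)
E
python3 - <<'E'
from h import *
p=cv2.imread("pics/top0.png")[:,:,::-1].copy()
print(dial(p)); print(slot(p))
T=at_z("top",201.4,175,.161); B=at_z("top",208.5,180.5,.121);print("red",T,at_z("top",207,179,.128)); print("yel",at_z("top",180+131/5,150+273/5,.155))
o,d=ray("side",289.5,268.3);q,e=ray("top",207,179)
A=np.stack([d,-e],1);t=np.linalg.lstsq(A,q-o,rcond=None)[0];print("tri",o+d*t[0],q+e*t[1])
print("side at .128",at_z("side",289.5,268.3,.128))
for n,c in dict(a=(75,102),b=(197,80),c=(237,345),d=(110,367)).items(): print(n,at_z("top",180+c[0]/5,150+c[1]/5,.085))
for n,z in(("screw top",.085),):print(n,at_z("top",384,190.4,z))
E
```

```text
Traceback (most recent call last):
  File "h.py", line 23, in dial
    P=at_z("top",u,v,.072)-C; r=np.hypot(P[0],P[1]); q=g[v,u]
      ~~~~^^^^^^^^^^^^^^^^
  File "h.py", line 9, in at_z
    o,d=ray(cam,u,v); return o+d*(z-o[2])/d[2]
        ~~~^^^^^^^^^
  File "h.py", line 5, in ray
    c=calibration(cam); K=np.array(c["mtx"]); k1=c["k1"]; T=np.array(c["T"])
ValueError: time passes only in moves, steps and waits
```

```bash
sed -i 's/^def ray/from functools import lru_cache\ncalibration=lru_cache(None)(calibration)\ndef ray/' h.py
python3 - <<'E'
from h import *
p=cv2.imread("pics/top0.png")[:,:,::-1].copy()
print(dial(p)); print(slot(p))
T=at_z("top",201.4,175,.161); print("red",T,at_z("top",207,179,.128)); print("yel",at_z("top",180+131/5,150+273/5,.155))
o,d=ray("side",289.5,268.3);q,e=ray("top",207,179)
A=np.stack([d,-e],1);t=np.linalg.lstsq(A,q-o,rcond=None)[0];print("tri",o+d*t[0],q+e*t[1])
print("side at .128",at_z("side",289.5,268.3,.128))
for n,c in dict(a=(75,102),b=(197,80),c=(237,345),d=(110,367)).items(): print(n,at_z("top",180+c[0]/5,150+c[1]/5,.085))
print(at_z("top",384,190.4,.085)); o=get_obs();print(o["clock"],R.from_euler('xyz',o["orientation"],degrees=True).as_matrix().round(3).tolist())
E
```

```text
(np.float64(-4.89395032300128), np.float64(-19.197727080781423), 11, np.int64(19))
(np.float64(132.77156163222713), array([ 0.5282031 , -0.14894753]), array([0.00150066, 0.00560415]))
red [0.54428593 0.36167744 0.161     ] [0.54018889 0.35493618 0.128     ]
yel [0.46353646 0.34421614 0.155     ]
tri [0.54460568 0.35980816 0.11165298] [0.54357629 0.35975886 0.11142822]
side at .128 [0.54014543 0.37841507 0.128     ]
a [0.57395519 0.40499027 0.085     ]
b [0.58874564 0.33348018 0.085     ]
c [0.43319237 0.29998784 0.085     ]
d [0.41856101 0.37280327 0.085     ]
[ 0.5274372  -0.14858048  0.085     ]
0.1 [[-0.0, 0.947, -0.32], [-0.001, -0.32, -0.947], [-1.0, 0.0, 0.002]]
```

```bash
cat >> h.py <<'E'
def plan(goal,yaw=None,n=8,turn=None):
    """rows from the measured pose to TCP goal, jaw axis at world angle yaw (mod 180) or turn deg ccw"""
    o=get_obs(); M=R.from_euler('xyz',o["orientation"],degrees=True).as_matrix(); p=o["tool_pos"]
    a=np.degrees(np.arctan2(M[1,2],M[0,2]))
    if turn is None: turn=0 if yaw is None else (yaw-a+90)%180-90
    s=-np.radians(turn)/n; rows=[]; D=(np.array(goal)-p)/n
    for i in range(n):
        rows.append(np.round([*(100*M.T@D),s],3).tolist()); M=M@R.from_rotvec([s,0,0]).as_matrix()
    print("at",p.round(4),"jaw",round(a,1),"turn",round(turn,1),"j6",round(o["joint_pos"][5],1),"tilt",M[:2,0].round(4))
    for k in range(0,n,8): print(rows[k:k+8])
E
python3 -c "
from h import *
plan([.5447,.3615,.20],n=19,turn=-149.3)"
```

```text
at [0.2159 0.6391 0.2257] jaw -108.7 turn -149.3 j6 -16.5 tilt [-0.0004 -0.0015]
[[0.137, 2.107, 0.83, 0.137], [0.137, 2.201, 0.534, 0.137], [0.137, 2.253, 0.228, 0.137], [0.137, 2.263, -0.082, 0.137], [0.137, 2.231, -0.391, 0.137], [0.137, 2.156, -0.692, 0.137], [0.137, 2.041, -0.98, 0.137], [0.137, 1.888, -1.25, 0.137]]
[[0.137, 1.699, -1.497, 0.137], [0.137, 1.479, -1.715, 0.137], [0.137, 1.231, -1.901, 0.137], [0.137, 0.959, -2.051, 0.137], [0.137, 0.67, -2.163, 0.137], [0.137, 0.368, -2.235, 0.137], [0.137, 0.059, -2.264, 0.137], [0.137, -0.251, -2.251, 0.137]]
[[0.137, -0.557, -2.195, 0.137], [0.137, -0.852, -2.098, 0.137], [0.137, -1.13, -1.962, 0.137]]
```

>>> move_arm --commands '[[[0.14,2.1,0.83,0.137],[0.14,2.2,0.53,0.137],[0.14,2.25,0.23,0.137],[0.14,2.26,-0.08,0.137],[0.14,2.23,-0.39,0.137],[0.14,2.16,-0.69,0.137],[0.14,2.04,-0.98,0.137],[0.14,1.89,-1.25,0.137]]]'

```text
clock: 0.9
tool_pos: [0.3549, 0.5218, 0.2149]
orientation: [54.8, 90.0, -117.0]
force: [0.7, -0.1, 0.0]
opening: 0.0876
```

>>> move_arm --commands '[[[0.14,1.7,-1.5,0.137],[0.14,1.48,-1.72,0.137],[0.14,1.23,-1.9,0.137],[0.14,0.96,-2.05,0.137],[0.14,0.67,-2.16,0.137],[0.14,0.37,-2.24,0.137],[0.14,0.06,-2.26,0.137],[0.14,-0.25,-2.25,0.137]]]'

```text
clock: 1.7
tool_pos: [0.4935, 0.4052, 0.2037]
orientation: [97.9, 90.0, -136.7]
force: [-0.7, 0.7, 0.1]
opening: 0.088
```

>>> move_arm --commands '[[[0.14,-0.56,-2.2,0.137],[0.14,-0.85,-2.1,0.137],[0.14,-1.13,-1.96,0.137],[0,0,0,0]]]'

```text
clock: 2.1
tool_pos: [0.5464, 0.3604, 0.199]
orientation: [131.8, 89.9, -126.3]
force: [-0.1, 0.1, 0.5]
opening: 0.0875
```

```bash
python3 -c "
from h import *
plan([.5447,.3615,.11],yaw=102,n=5)
a,_=snap('top','top1'); b,_=snap('side')
c1=cv2.resize(a[130:230,160:260],(500,500),interpolation=cv2.INTER_CUBIC)
c2=cv2.resize(b[200:320,250:350],(300,360),interpolation=cv2.INTER_CUBIC);c2=np.vstack([c2,np.zeros((140,300,3),np.uint8)])
cv2.imwrite('pics/c1.png',np.hstack([c1,c2])[:,:,::-1])"
```

```text
at [0.5464 0.3604 0.199 ] jaw 101.8 turn 0.2 j6 -128.6 tilt [-0.001  -0.0013]
[[1.781, 0.026, 0.03, -0.001], [1.781, 0.026, 0.03, -0.001], [1.781, 0.026, 0.03, -0.001], [1.781, 0.026, 0.03, -0.001], [1.781, 0.026, 0.03, -0.001]]
```

View pics/c1.png

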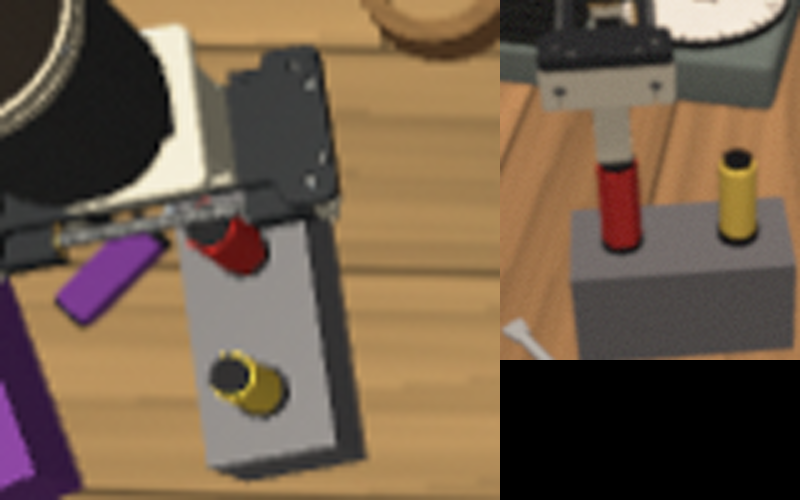

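The crop shows the gripper over the red handle (crop 225,235) in the small grey stand. The unneeded purple driver, which stood unsupported at the start, has since fallen over beside the purple stand. All forces stayed around zero, so the arm did not hit it. Going down to grasp.

>>> move_arm --commands '[[[1.8,0.03,0.03,0],[1.8,0.03,0.03,0],[1.8,0.03,0.03,0],[1.8,0.03,0.03,0],[1.7,0.03,0.03,0],[0,0,0,0]]]'

```text
clock: 2.8
tool_pos: [0.5414, 0.3631, 0.1084]
orientation: [118.7, 89.7, -139.0]
force: [-0.4, 0.0, -0.3]
opening: 0.0872
```

>>> move_arm --commands '[[[0,0,0,0],[0,0,0,0],[0,0,0,0],[0,0,0,0],[0,0,0,0],[0,0,0,0],[0,0,0,0],[0,0,0,0]]]' --jaw 1.5

```text
clock: 3.6
tool_pos: [0.5434, 0.3636, 0.111]
orientation: [-46.9, 90.0, 55.3]
force: [-1.0, 2.1, -0.1]
opening: 0.0293
```

```bash
python3 -c "
from h import *
o=get_obs();print(o['clock'],o['joint_pos'].round(1),o['opening'],o['force'],o['moment'].round(2)); plan([.5447,.3615,.22],n=4)"
```

```text
3.6 [  50.8   23.7  -10.5   -0.   -55.8 -128.7] 0.029254972839855297 [-1.00010465  2.13644779 -0.05469523] [ 0.65 -0.16 -0.04]
at [0.5434 0.3636 0.111 ] jaw 102.2 turn 0 j6 -128.7 tilt [0.0001 0.0002]
[[-2.725, -0.021, -0.057, -0.0], [-2.725, -0.021, -0.057, -0.0], [-2.725, -0.021, -0.057, -0.0], [-2.725, -0.021, -0.057, -0.0]]
```

Opening is 29.3 mm instead of 26 mm, so the jaws sit about 17° off the flats. I will open slightly, spin, and regrip.

>>> move_arm --commands '[[[0,0,0,0],[0,0,0,0],[0,0,0,0.1],[0,0,0,0.1],[0,0,0,0.1],[0,0,0,0],[0,0,0,0]]]' --jaw 4.5

```text
clock: 4.3
tool_pos: [0.5433, 0.3635, 0.1109]
orientation: [159.9, 90.0, -114.9]
force: [-0.6, 0.7, -0.2]
opening: 0.045
```

>>> move_arm --commands '[[[0,0,0,0],[0,0,0,0],[0,0,0,0],[0,0,0,0],[0,0,0,0],[0,0,0,0]]]' --jaw 1.5

```text
clock: 4.9
tool_pos: [0.5435, 0.3637, 0.1111]
orientation: [-39.6, 90.0, 45.4]
force: [0.6, 1.2, -0.2]
opening: 0.0289
```

```bash
python3 -c "
from h import *
o=get_obs();print(o['clock'],o['joint_pos'].round(1),o['opening'],o['force'],o['moment'].round(2)); plan([.5447,.3615,.22],n=4)"
```

```text
4.9 [  50.8   23.7  -10.5    0.   -55.8 -145.8] 0.0288922155945166 [ 0.58895944  1.1602828  -0.21326778] [ 0.42 -0.33  0.04]
at [0.5435 0.3637 0.1111] jaw 85.0 turn 0 j6 -145.8 tilt [0.0003 0.0003]
[[-2.723, -0.035, -0.051, -0.0], [-2.723, -0.035, -0.051, -0.0], [-2.723, -0.035, -0.051, -0.0], [-2.723, -0.035, -0.051, -0.0]]
```

>>> move_arm --commands '[[[0,0,0,0],[0,0,0,0],[0,0,0,0.13],[0,0,0,0.13],[0,0,0,0.12],[0,0,0,0],[0,0,0,0]]]' --jaw 4.5

```text
clock: 5.6
tool_pos: [0.5433, 0.3633, 0.1109]
orientation: [168.7, 90.0, -127.9]
force: [-1.0, -0.7, 0.3]
opening: 0.045
```

>>> move_arm --commands '[[[0,0,0,0],[0,0,0,0],[0,0,0,0],[0,0,0,0],[0,0,0,0],[0,0,0,0]]]' --jaw 1.5

```text
clock: 6.2
tool_pos: [0.5434, 0.3636, 0.111]
orientation: [-23.6, 90.0, 39.7]
force: [0.4, -0.9, 0.5]
opening: 0.0283
```

```bash
python3 -c "
from h import *
o=get_obs();print(o['clock'],o['joint_pos'].round(1),o['opening'],o['force'],o['moment'].round(2)); plan([.5447,.3615,.22],n=4)"
```

```text
6.2 [  50.8   23.7  -10.5    0.   -55.8 -167.6] 0.028252012563798813 [ 0.37669664 -0.88786954  0.53951586] [ 0.22 -0.29  0.  ]
at [0.5434 0.3636 0.111 ] jaw 63.2 turn 0 j6 -167.6 tilt [0.0001 0.0001]
[[-2.725, -0.052, -0.031, -0.0], [-2.725, -0.052, -0.031, -0.0], [-2.725, -0.052, -0.031, -0.0], [-2.725, -0.052, -0.031, -0.0]]
```

>>> move_arm --commands '[[[0,0,0,0],[0,0,0,0],[0,0,0,-0.09],[0,0,0,-0.09],[0,0,0,0],[0,0,0,0]]]' --jaw 4.0

```text
clock: 6.8
tool_pos: [0.5433, 0.3634, 0.111]
orientation: [159.6, 90.0, -127.0]
force: [0.3, -0.0, -0.8]
opening: 0.0403
```

>>> move_arm --commands '[[[0,0,0,0],[0,0,0,0],[0,0,0,0],[0,0,0,0],[0,0,0,0],[0,0,0,0]]]' --jaw 1.5

```text
clock: 7.4
tool_pos: [0.5433, 0.3635, 0.111]
orientation: [117.6, 90.0, -168.9]
force: [-0.2, 0.3, 0.4]
opening: 0.0286
```

>>> move_arm --commands '[[[0,0,0,0],[0,0,0,-0.13],[0,0,0,-0.14],[0,0,0,-0.14],[0,0,0,-0.14],[0,0,0,-0.14],[0,0,0,0],[0,0,0,0]]]' --jaw 4.0

```text
clock: 8.2
tool_pos: [0.5434, 0.3635, 0.111]
orientation: [-7.3, 90.0, 105.6]
force: [-0.4, -0.8, 0.1]
opening: 0.0403
```

>>> move_arm --commands '[[[0,0,0,0],[0,0,0,0],[0,0,0,0],[0,0,0,0],[0,0,0,0],[0,0,0,0]]]' --jaw 1.5

```text
clock: 8.8
tool_pos: [0.5434, 0.3635, 0.111]
orientation: [-130.4, 90.0, -17.3]
force: [0.3, -0.3, -1.0]
opening: 0.0262
```

Opening reads 26.2 mm, so the jaws are now on the flats. Lifting.

>>> move_arm --commands '[[[-1,0,0,0],[-2,0,0,0],[-2.5,0,0,0],[-2.5,0,0,0],[-2.5,0,0,0],[-2,0,0,0],[-1,0,0,0],[0,0,0,0]]]'

```text
clock: 9.6
tool_pos: [0.5438, 0.3639, 0.2477]
orientation: [-65.2, 89.8, 47.9]
force: [-0.2, -0.0, -1.8]
opening: 0.0264
```

```bash
python3 -c "
from h import *
o=get_obs();print(o['clock'],o['joint_pos'].round(1),o['opening'],o['force'])
b,_=snap('side','side2')
u,v=proj('side',o['tool_pos']-np.array([0,0,.08]));print(u,v)
u,v=int(u),int(v)
cv2.imwrite('pics/c2.png',cv2.resize(b[v-45:v+45,u-40:u+40],(480,540),interpolation=cv2.INTER_CUBIC)[:,:,::-1])
plan([.5284,-.1489,.235],n=8)"
```

```text
9.6 [  50.8   17.8   -0.5    0.   -71.5 -117.8] 0.026434430576925894 [-0.20504533 -0.01175911 -1.80228018]
287.99769303389826 248.90168396922775
at [0.5432 0.3636 0.2461] jaw 113.1 turn 0 j6 -117.8 tilt [0.0001 0.0008]
[[0.134, 2.68, -5.821, -0.0], [0.134, 2.68, -5.821, -0.0], [0.134, 2.68, -5.821, -0.0], [0.134, 2.68, -5.821, -0.0], [0.134, 2.68, -5.821, -0.0], [0.134, 2.68, -5.821, -0.0], [0.134, 2.68, -5.821, -0.0], [0.134, 2.68, -5.821, -0.0]]
```

View pics/c2.png

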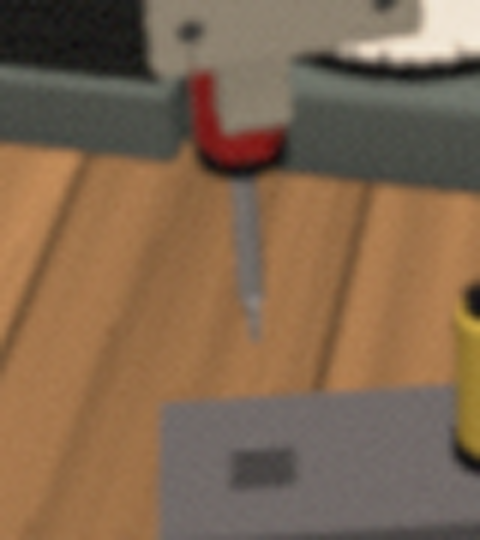

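The blade shows edge-on from the side camera (crop 255,310), so its width lies along the jaw axis at 113°. That is 20° clockwise of the slot (132.8°), so no turn is needed. Moving over to the screw.

>>> move_arm --commands '[[[0.1,1.0,-2.2,0],[0.1,1.9,-4.2,0],[0.1,1.95,-4.23,0],[0.1,1.95,-4.23,0],[0.1,1.95,-4.23,0],[0.1,1.95,-4.23,0],[0.1,1.95,-4.23,0],[0.1,1.95,-4.23,0]]]'

```text
clock: 10.45
tool_pos: [0.5324, 0.012, 0.2366]
orientation: [78.1, 89.9, -168.8]
force: [1.3, -0.5, -1.3]
opening: 0.0266
```

>>> move_arm --commands '[[[0.1,1.95,-4.23,0],[0.1,1.95,-4.23,0],[0,1.9,-4.1,0],[0,1.0,-2.2,0],[0,0,0,0],[0,0,0,0]]]'

```text
clock: 11.05
tool_pos: [0.5281, -0.1491, 0.2345]
orientation: [60.1, 89.9, 173.1]
force: [-0.1, 0.1, -1.3]
opening: 0.0266
```

```bash
python3 -c "
from h import *
o=get_obs();print(o['clock'],o['joint_pos'].round(1),o['opening'],o['force'])
print(proj('side',[.5432,.3636,.145]))
plan([.5278,-.1487,.200],n=4)"
```

```text
11.05 [  4.7   8.4 -14.6  -0.  -67.1 -71.7] 0.026626665679738724 [-0.14686469  0.12170122 -1.31966511]
[288.92171858 257.38992596]
at [ 0.5281 -0.1491  0.2345] jaw 113.0 turn 0 j6 -71.7 tilt [-0.0024  0.0003]
[[0.863, 0.001, 0.01, -0.0], [0.863, 0.001, 0.01, -0.0], [0.863, 0.001, 0.01, -0.0], [0.863, 0.001, 0.01, -0.0]]
```

>>> move_arm --commands '[[[0.9,0,0,0],[1,0,0,0],[1,0,0,0],[0.9,0,0,0],[0,0,0,0],[0,0,0,0]]]'

```text
clock: 11.65
tool_pos: [0.5289, -0.1484, 0.1977]
orientation: [87.9, 90.0, -159.0]
force: [0.2, 0.8, -0.8]
opening: 0.0265
```

```bash
python3 -c "
from h import *
o=get_obs();print(o['clock'],o['tool_pos'],o['opening'],o['force'])
a,_=snap('top','top3');b,_=snap('side','side3')
t=o['tool_pos']-np.array([0,0,.101]);print('tip',proj('side',t),proj('top',t)); s=[.5278,-.1487,.085];print('screw',proj('side',s),proj('top',s))
c1=cv2.resize(b[150:200,300:350],(500,500),interpolation=cv2.INTER_CUBIC)
c2=cv2.resize(a[160:220,355:415],(300,300),interpolation=cv2.INTER_CUBIC);c2=np.vstack([c2,np.zeros((200,300,3),np.uint8)])
cv2.imwrite('pics/c3.png',np.hstack([c1,c2])[:,:,::-1])"
```

```text
11.65 [ 0.52892175 -0.14840961  0.19773073] 0.02649905376080963 [ 0.18059181  0.82206575 -0.79887488]
tip [323.87700807 168.85344436] [384.52799112 189.15186499]
screw [324.27105732 172.05378452] [384.0412649  190.27750964]
```

View pics/c3.png

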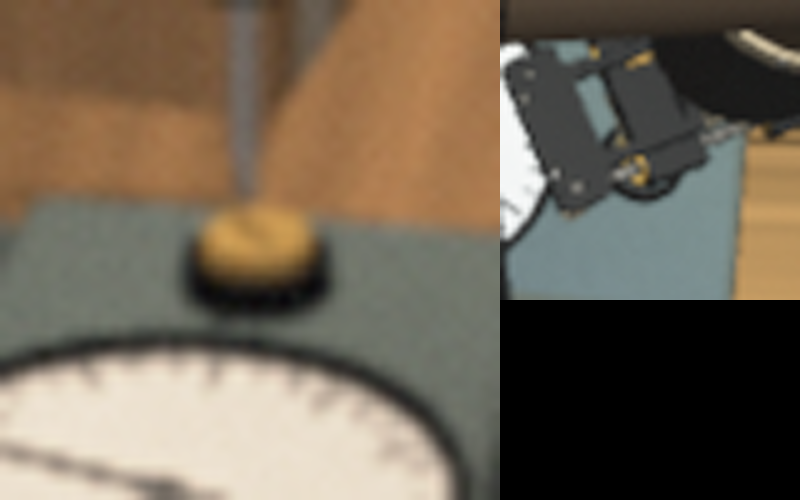

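```bash
python3 -c "
from h import *
b0=cv2.imread('pics/side0.png');b=cv2.imread('pics/side3.png')
for im in(b0,b):
    m=cv2.inRange(cv2.cvtColor(im,cv2.COLOR_BGR2HSV),(15,110,110),(35,255,255))
    for v in range(168,182):
        c=np.where(m[v,310:340])[0]; print(v,(c.min()+310,c.max()+310,len(c)) if len(c) else None,end=' ')
    print()
# shank/blade: blueness vs wood
for v in range(152,171):
    q=b[v,316:336].astype(int); w=np.clip(25-(q[:,2]-q[:,0]),0,None).astype(float); w[14 if v<160 else 13:]=0
    print(v,round((w*np.arange(316,336)).sum()/max(w.sum(),1),2),int(w.sum()),end=' | ')
o=get_obs()['tool_pos']
print(); print([ (round(z,3),proj('side',o-np.array([0,0,z])).round(2).tolist()) for z in(.06,.07,.08,.09,.1)])
"
```

```text
168 (np.int64(310), np.int64(335), 3) 169 (np.int64(311), np.int64(327), 8) 170 (np.int64(322), np.int64(332), 9) 171 (np.int64(322), np.int64(336), 11) 172 (np.int64(321), np.int64(330), 10) 173 (np.int64(320), np.int64(330), 11) 174 (np.int64(320), np.int64(330), 11) 175 (np.int64(320), np.int64(330), 11) 176 (np.int64(321), np.int64(329), 9) 177 None 178 None 179 None 180 None 181 None 
168 (np.int64(310), np.int64(334), 6) 169 (np.int64(310), np.int64(334), 10) 170 (np.int64(322), np.int64(336), 9) 171 (np.int64(322), np.int64(335), 10) 172 (np.int64(321), np.int64(330), 10) 173 (np.int64(320), np.int64(330), 11) 174 (np.int64(320), np.int64(330), 11) 175 (np.int64(320), np.int64(330), 11) 176 (np.int64(322), np.int64(328), 7) 177 None 178 None 179 None 180 None 181 None 
152 323.85 13 | 153 323.92 12 | 154 323.77 13 | 155 323.83 12 | 156 323.92 12 | 157 323.8 15 | 158 323.69 13 | 159 323.77 13 | 160 323.92 13 | 161 324.0 11 | 162 324.0 12 | 163 324.0 9 | 164 324.0 10 | 165 324.0 8 | 166 324.0 3 | 167 324.0 3 | 168 0.0 0 | 169 0.0 0 | 170 0.0 0 | 
[(0.06, [323.62, 157.15]), (0.07, [323.66, 159.99]), (0.08, [323.7, 162.81]), (0.09, [323.73, 165.6]), (0.1, [323.77, 168.38])]
```

>>> move_arm --commands '[[[0.2,0.1,0.02,0],[0.3,0.12,0.01,0],[0.2,0,0,0],[0,0,0,0],[0,0,0,0]]]'

```text
clock: 12.25
tool_pos: [0.5268, -0.1492, 0.1909]
orientation: [100.6, 90.0, -146.3]
force: [0.7, 0.4, -1.5]
opening: 0.0265
```

>>> move_arm --commands '[[[0.1,0,0,0],[0.1,0,0,0],[0,0,0,0],[0,0,0,0]]]'

```text
clock: 12.65
tool_pos: [0.5268, -0.1492, 0.1889]
orientation: [89.1, 90.0, -157.9]
force: [0.1, 0.1, -0.6]
opening: 0.0264
```

>>> move_arm --commands '[[[0.1,0,0,0],[0.1,0,0,0],[0,0,0,0],[0,0,0,0]]]'

```text
clock: 13.05
tool_pos: [0.5267, -0.1491, 0.1869]
orientation: [78.2, 90.0, -168.7]
force: [0.3, 0.1, -1.5]
opening: 0.0265
```

>>> move_arm --commands '[[[0.1,0,0,0],[0,0,0,0],[0,0,0,0]]]'

```text
clock: 13.35
tool_pos: [0.5268, -0.1491, 0.186]
orientation: [172.0, 90.0, -74.9]
force: [-0.0, 0.4, -1.4]
opening: 0.0268
```

>>> move_arm --commands '[[[0.1,0,0,0],[0,0,0,0],[0,0,0,0]]]'

```text
clock: 13.65
tool_pos: [0.5269, -0.1492, 0.1853]
orientation: [-132.6, 90.0, -19.5]
force: [-0.8, 0.9, 2.5]
opening: 0.0265
```

>>> move_arm --commands '[[[0,0,0,-0.05],[0,0,0,-0.05],[0,0,0,-0.05],[0,0,0,-0.05],[0,0,0,0]]]'

```text
clock: 14.15
tool_pos: [0.5268, -0.1493, 0.1852]
orientation: [-178.9, 90.0, -54.4]
force: [-0.8, -0.6, 2.2]
opening: 0.0261
```

>>> move_arm --commands '[[[0,0,0,-0.04],[0,0,0,-0.04],[0,0,0,0]]]'

```text
clock: 14.45
tool_pos: [0.5268, -0.1493, 0.1851]
orientation: [-179.8, 90.0, -50.7]
force: [-0.8, -0.1, 1.2]
opening: 0.0263
```

>>> move_arm --commands '[[[0,0,0,-0.04],[0,0,0,-0.04],[0,0,0,0]]]'

```text
clock: 14.75
tool_pos: [0.5268, -0.1492, 0.185]
orientation: [150.2, 90.0, -76.1]
force: [-1.0, -0.0, 2.3]
opening: 0.0263
```

>>> move_arm --commands '[[[0,0,0,-0.04],[0,0,0,-0.04],[0,0,0,0]]]'

```text
clock: 15.05
tool_pos: [0.5266, -0.1489, 0.1845]
orientation: [5.6, 90.0, 143.8]
force: [-0.1, 0.5, -1.0]
opening: 0.0262
```

>>> move_arm --commands '[[[0,0,0,-0.04],[0,0,0,-0.04],[0,0,0,0]]]'

```text
clock: 15.35
tool_pos: [0.5267, -0.1489, 0.1847]
orientation: [-13.1, 90.0, 129.6]
force: [0.3, -0.5, -1.9]
opening: 0.0264
```

```bash
python3 -c "
from h import *
o=get_obs();print(o['clock'],o['force'],o['moment'])
plan([.5268,-.1492,.185],n=1)
a,_=snap('top','top4');print(dial(a))"
```

```text
15.35 [ 0.3132797  -0.45045415 -1.90769002] [ 0.16466973 -0.18260831 -0.00655533]
at [ 0.5267 -0.1489  0.1847] jaw 142.8 turn 0 j6 -41.9 tilt [-0.0003  0.0003]
[[-0.033, 0.015, -0.022, -0.0]]Traceback (most recent call last):
  File "<string>", line 5, in <module>
    a,_=snap('top','top4');print(dial(a))
                                 ~~~~^^^
  File "h.py", line 29, in dial
    z=np.degrees(np.arctan2((red[:,1]*red[:,2]).sum(),(red[:,0]*red[:,2]).sum()))
                             ~~~^^^^^
IndexError: too many indices for array: array is 1-dimensional, but 2 were indexed
```

The blade dropped between 134° and 138°: the force went back to baseline. Following it down.

>>> move_arm --commands '[[[0.1,0,0,0],[0.1,0,0,0],[0,0,0,0],[0,0,0,0]]]'

```text
clock: 15.8
tool_pos: [0.5268, -0.1491, 0.1829]
orientation: [-21.9, 90.0, 121.0]
force: [0.4, 0.1, -2.1]
opening: 0.0261
```

>>> move_arm --commands '[[[0.1,0,0,0],[0.1,0,0,0],[0,0,0,0],[0,0,0,0]]]'

```text
clock: 16.2
tool_pos: [0.5268, -0.1491, 0.1809]
orientation: [8.4, 90.0, 151.2]
force: [-0.4, -0.0, -1.8]
opening: 0.0264
```

>>> move_arm --commands '[[[0.1,0,0,0],[0.05,0,0,0],[0,0,0,0],[0,0,0,0]]]'

```text
clock: 16.6
tool_pos: [0.5268, -0.1491, 0.1794]
orientation: [-59.1, 90.0, 83.8]
force: [0.7, 0.4, -2.1]
opening: 0.0269
```

>>> move_arm --commands '[[[0.05,0,0,0],[0.05,0,0,0],[0,0,0,0],[0,0,0,0]]]'

```text
clock: 17.0
tool_pos: [0.5269, -0.1492, 0.1787]
orientation: [-164.5, 90.0, -21.6]
force: [-0.0, 0.3, 0.7]
opening: 0.0262
```

>>> move_arm --commands '[[[0.05,0,0,0],[0,0,0,0],[0,0,0,0],[0,0,0,0]]]'

```text
clock: 17.4
tool_pos: [0.5269, -0.1492, 0.1781]
orientation: [-151.8, 90.0, -8.9]
force: [-0.5, 0.1, 2.2]
opening: 0.0265
```

```bash
python3 -c "
from h import *
o=get_obs();print(o['clock'],o['force'],o['moment'],o['tool_pos'])
b,_=snap('side','side4')
print([proj('side',[x,y,.072]).round(1).tolist() for x,y in((.5384,-.0112),(.61,-.0174))])
cv2.imwrite('pics/c4.png',cv2.resize(b[165:235,270:370],(800,560),interpolation=cv2.INTER_CUBIC)[:,:,::-1])"
```

```text
17.4 [-0.54321634  0.12218632  2.18228238] [ 0.307925   -0.00986425  0.03305588] [ 0.52690114 -0.14916277  0.1781165 ]
[[315.5, 196.8], [292.3, 194.6]]
```

View pics/c4.png

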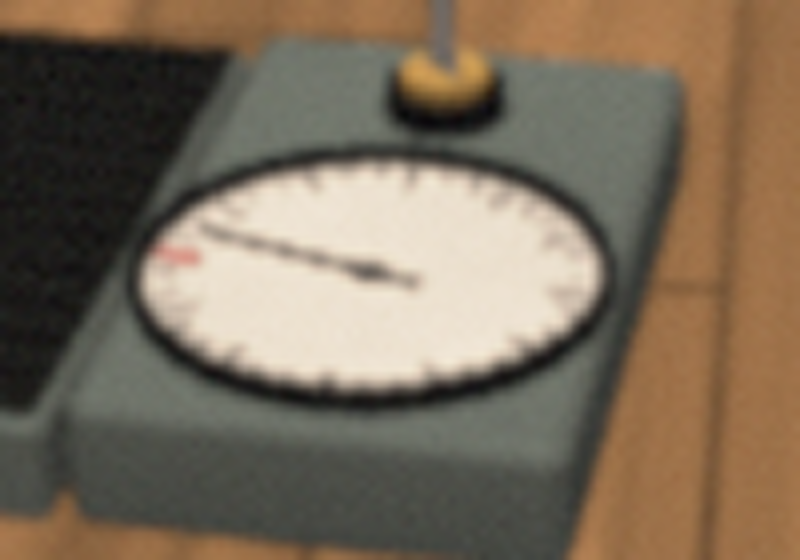

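The crop shows the blade seated in the slot (440,70). The hand is still about 14° off the red mark (178,256). Now turning the screw.

>>> move_arm --commands '[[[0,0,0,-0.06],[0,0,0,-0.06],[0,0,0,-0.06],[0,0,0,-0.06],[0,0,0,-0.06],[0,0,0,-0.06],[0,0,0,0]]]'

```text
clock: 18.15
tool_pos: [0.5275, -0.1489, 0.1782]
orientation: [-153.8, 89.9, 9.7]
force: [1.0, 2.0, 1.6]
opening: 0.0266
```

```bash
cat >> h.py <<'E'
def dial_side(p,ref=None):
    g=p.astype(int); C=at_z("side",316.2,198.7,.072); red=[];D=[]
    for v in range(180,218):
        for u in range(284,348):
            P=at_z("side",u,v,.072)-C; r=np.hypot(P[0],P[1]); q=g[v,u]; a=np.arctan2(P[1],P[0])
            if r<.083 and abs(a)<.3 and q[0]-q[1]>40 and q[0]-q[1]>1.6*(q[0]-q[1])*0+40: red.append((*P[:2],q[0]-q[1]))
            if .015<r<.060: D.append((*P[:2],max(0,190-q[1])))
    red=np.array(red);D=np.array(D); m=lambda X:(X[:,:2]*X[:,2:]).sum(0)/X[:,2].sum()
    z=m(red); k=(D[:,0]>0)&(D[:,2]>25); t=m(D[k]); ang=lambda w:round(float(np.degrees(np.arctan2(w[1],w[0]))),1)
    # direction of the whole hand, tail included, by weighted PCA
    X=D[D[:,2]>25]; c=X[:,:2]; w=X[:,2:]; S=(w*c).T@c; V=np.linalg.eigh(S)[1][:,1]; V=V*np.sign(V[0])
    return dict(zero=ang(z),zr=round(float(np.hypot(*z)),4),hand=ang(t),pca=ang(V),n=(len(red),int(k.sum())))
E
python3 -c "
from h import *
o=get_obs();print(o['clock'],o['force'],o['moment'],o['tool_pos']);plan(o['tool_pos'],n=1)
b,_=snap('side','side5')
for n in('side0','side4','side5'):print(n,dial_side(cv2.imread(f'pics/{n}.png')[:,:,::-1]))"
```

```text
18.15 [1.02041003 2.01849559 1.61378387] [ 0.79859607 -0.76553753 -0.03223282] [ 0.52747816 -0.14891984  0.17822059]
at [ 0.5275 -0.1489  0.1782] jaw 163.6 turn 0 j6 -21.2 tilt [0.0015 0.0003]
[[0.0, 0.0, 0.0, -0.0]]
side0 {'zero': -4.5, 'zr': 0.074, 'hand': -20.2, 'pca': -20.2, 'n': (10, 6)}
side4 {'zero': -4.4, 'zr': 0.074, 'hand': -20.2, 'pca': -20.2, 'n': (10, 6)}
side5 {'zero': -4.7, 'zr': 0.0735, 'hand': -16.1, 'pca': -16.1, 'n': (9, 8)}
```

>>> move_arm --commands '[[[0,0,0,-0.06],[0,0,0,-0.06],[0,0,0,-0.06],[0,0,0,-0.06],[0,0,0,-0.06],[0,0,0,-0.06],[0,0,0,-0.06],[0,0,0,0]]]'

```text
clock: 19.0
tool_pos: [0.5279, -0.1486, 0.1783]
orientation: [-171.6, 89.9, 16.0]
force: [3.0, 3.2, 2.1]
opening: 0.0264
```

>>> move_arm --commands '[[[0,0,0,-0.06],[0,0,0,-0.06],[0,0,0,0],[0,0,0,0]]]'

```text
clock: 19.4
tool_pos: [0.5279, -0.1485, 0.1783]
orientation: [-175.3, 89.9, 19.0]
force: [2.5, 3.8, 2.2]
opening: 0.0266
```

```bash
python3 -c "
from h import *
o=get_obs();print(o['clock'],o['force'],o['moment'],o['tool_pos']);plan(o['tool_pos'],n=1)
b,_=snap('side','side6')
print(dial_side(b))
cv2.imwrite('pics/c6.png',cv2.resize(b[165:235,270:370],(800,560),interpolation=cv2.INTER_CUBIC)[:,:,::-1])"
```

```text
19.4 [2.54782576 3.83340213 2.22371319] [ 2.13311824 -1.61625274 -0.0371477 ] [ 0.52794062 -0.14851649  0.17831734]
at [ 0.5279 -0.1485  0.1783] jaw -165.7 turn 0 j6 9.6 tilt [0.0025 0.0008]
[[0.0, 0.0, 0.0, -0.0]]
{'zero': -4.6, 'zr': 0.0751, 'hand': -7.8, 'pca': -7.7, 'n': (7, 9)}
```

View pics/c6.png

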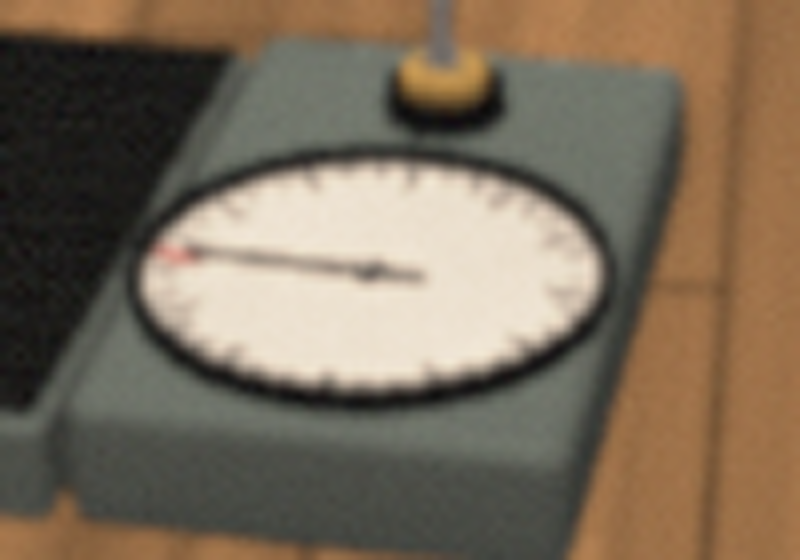

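>>> move_arm --commands '[[[0,-0.03,-0.08,0],[0,0,0,-0.05],[0,0,0,-0.05],[0,0,0,-0.05],[0,0,0,0],[0,0,0,0]]]'

```text
clock: 20.05
tool_pos: [0.5282, -0.1482, 0.1782]
orientation: [-179.3, 89.9, 23.6]
force: [2.9, 4.6, 2.0]
opening: 0.0267
```

```bash
python3 -c "
from h import *
o=get_obs();print(o['clock'],o['force'],o['moment'],o['tool_pos']);plan(o['tool_pos'],n=1)
for i in range(3):
    b,_=snap('side',f'side7{i}');print(dial_side(b))
a,_=snap('top','top7')
g=np.mean([cv2.imread(f'pics/side7{i}.png').astype(float) for i in range(3)],0).astype(np.uint8)
cv2.imwrite('pics/c7.png',np.hstack([cv2.resize(g[180:220,280:330],(500,400),interpolation=cv2.INTER_CUBIC),cv2.resize(a[150:230,300:360],(300,400),interpolation=cv2.INTER_CUBIC)[:,:,::-1]]))"
```

```text
20.05 [2.89537092 4.64231125 1.96732575] [ 2.12458388 -1.41624161 -0.04064874] [ 0.52822151 -0.14815053  0.17815603]
at [ 0.5282 -0.1482  0.1782] jaw -157.1 turn 0 j6 18.1 tilt [0.0015 0.0007]
[[0.0, 0.0, 0.0, -0.0]]
{'zero': -4.6, 'zr': 0.0767, 'hand': -5.3, 'pca': -5.3, 'n': (5, 12)}
{'zero': -4.0, 'zr': 0.0762, 'hand': -5.3, 'pca': -5.3, 'n': (7, 12)}
{'zero': -4.0, 'zr': 0.0762, 'hand': -5.3, 'pca': -5.3, 'n': (7, 12)}
```

View pics/c7.png

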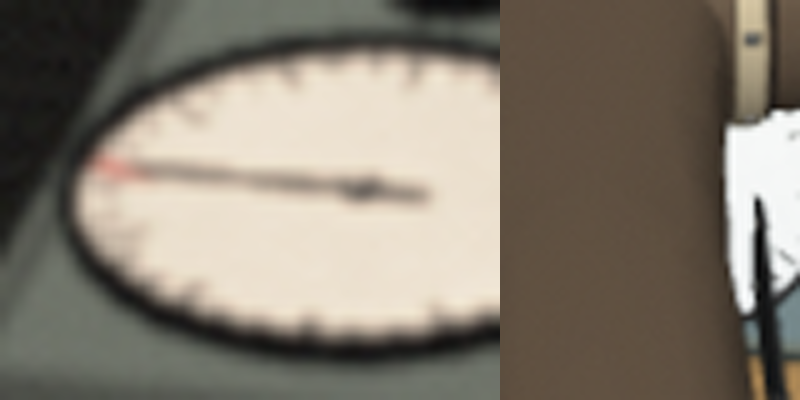

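Nearly there: the hand is about 0.8° short. One small turn, then I ease the blade back within its play and lift out.

>>> move_arm --commands '[[[0,0,0,-0.05],[0,0,0,0],[0,0,0,0]]]'

```text
clock: 20.55
tool_pos: [0.5283, -0.1481, 0.1782]
orientation: [179.9, 89.9, 25.7]
force: [3.1, 3.7, 2.4]
opening: 0.0262
```

>>> move_arm --commands '[[[0,0,0,0.04],[0,0,0,0.04],[-0.2,0,0,0],[-0.4,0,0,0],[0,0,0,0]]]'

```text
clock: 21.05
tool_pos: [0.5263, -0.1488, 0.1837]
orientation: [-17.6, 89.9, -176.3]
force: [-0.8, 1.2, -1.3]
opening: 0.0264
```

```bash
python3 -c "
from h import *
o=get_obs();print(o['clock'],o['force'],o['moment'],o['tool_pos']);plan(o['tool_pos'],n=1)
for i in range(2):
    b,_=snap('side',f'side8{i}');print(dial_side(b))"
```

```text
21.05 [-0.83313657  1.1870475  -1.26087603] [ 0.86966227  0.57003906 -0.01042946] [ 0.52633294 -0.14884557  0.18373566]
at [ 0.5263 -0.1488  0.1837] jaw -158.7 turn 0 j6 16.6 tilt [-0.0024 -0.0002]
[[0.0, 0.0, 0.0, -0.0]]
{'zero': -4.2, 'zr': 0.0771, 'hand': -4.8, 'pca': -4.8, 'n': (6, 12)}
{'zero': -4.2, 'zr': 0.0771, 'hand': -4.8, 'pca': -4.8, 'n': (6, 12)}
```

>>> move_arm --commands '[[[-0.8,0,0,0],[-1.2,0,0,0],[-1.3,0,0,0],[-1.3,0,0,0],[-1.2,0,0,0],[-0.6,0,0,0],[0,0,0,0]]]'

```text
clock: 21.85
tool_pos: [0.528, -0.1487, 0.2492]
orientation: [158.7, 89.9, -0.0]
force: [0.9, -0.4, -1.6]
opening: 0.0263
```

```bash
python3 -c "
from h import *
plan([.5441,.3625,.246],n=16,turn=-88.3)"
```

```text
at [ 0.528  -0.1487  0.2492] jaw -158.7 turn -88.3 j6 16.6 tilt [ 0.0021 -0.    ]
[[0.02, -2.94, -1.255, 0.096], [0.02, -3.047, -0.967, 0.096], [0.02, -3.125, -0.669, 0.096], [0.02, -3.175, -0.365, 0.096], [0.02, -3.196, -0.058, 0.096], [0.02, -3.187, 0.249, 0.096], [0.02, -3.148, 0.555, 0.096], [0.02, -3.08, 0.855, 0.096]]
[[0.02, -2.983, 1.147, 0.096], [0.02, -2.859, 1.429, 0.096], [0.02, -2.709, 1.697, 0.096], [0.02, -2.533, 1.95, 0.096], [0.02, -2.334, 2.184, 0.096], [0.02, -2.113, 2.398, 0.096], [0.02, -1.872, 2.591, 0.096], [0.02, -1.614, 2.759, 0.096]]
```

>>> move_arm --commands '[[[0.02,-2.94,-1.26,0.096],[0.02,-3.05,-0.97,0.096],[0.02,-3.13,-0.67,0.096],[0.02,-3.18,-0.37,0.096],[0.02,-3.2,-0.06,0.096],[0.02,-3.19,0.25,0.096],[0.02,-3.15,0.56,0.096],[0.02,-3.08,0.86,0.096]]]'

```text
clock: 22.65
tool_pos: [0.5348, 0.1085, 0.2457]
orientation: [42.6, 89.9, -160.3]
force: [0.7, 0.1, -1.3]
opening: 0.0265
```

>>> move_arm --commands '[[[0.02,-2.98,1.15,0.096],[0.02,-2.86,1.43,0.096],[0.02,-2.71,1.7,0.096],[0.02,-2.53,1.95,0.096],[0.02,-2.33,2.18,0.096],[0.02,-2.11,2.4,0.096],[0.02,-1.87,2.59,0.096],[0.02,-1.61,2.76,0.096]]]'

```text
clock: 23.45
tool_pos: [0.5418, 0.3639, 0.2438]
orientation: [108.9, 89.9, -138.0]
force: [0.9, -0.4, -1.0]
opening: 0.0267
```

>>> move_arm --commands '[[[0,0,0,0],[0,0,0,0],[0,0,0,0]]]'

```text
clock: 23.75
tool_pos: [0.542, 0.3621, 0.2442]
orientation: [114.4, 89.9, -132.3]
force: [0.3, -0.1, -1.3]
opening: 0.0266
```

```bash
python3 -c "
from h import *
o=get_obs();print(o['clock'],o['force']);plan([.5441,.3625,.210],n=4)
a,_=snap('top','top9');b,_=snap('side','side9')
print(dial(a),dial_side(b)); t=o['tool_pos']-np.array([0,0,.101]);print('tip side',proj('side',t),'hole',proj('side',[.5447,.3615,.085]))
c1=cv2.resize(a[150:230,300:380],(400,400),interpolation=cv2.INTER_CUBIC)
u,v=proj('side',t).astype(int)
c2=cv2.resize(b[v-35:v+45,u-40:u+40],(400,400),interpolation=cv2.INTER_CUBIC);print('c2 origin',u-40,v-35)
cv2.imwrite('pics/c9.png',np.hstack([c1,c2])[:,:,::-1])"
```

```text
23.75 [ 0.3204632  -0.0606575  -1.31257783]
at [0.542  0.3621 0.2442] jaw 113.3 turn 0 j6 -117.5 tilt [-0.0008 -0.0009]
[[0.855, -0.053, -0.011, -0.0], [0.855, -0.053, -0.011, -0.0], [0.855, -0.053, -0.011, -0.0], [0.855, -0.053, -0.011, -0.0]]Traceback (most recent call last):
  File "<string>", line 5, in <module>
    print(dial(a),dial_side(b)); t=o['tool_pos']-np.array([0,0,.101]);print('tip side',proj('side',t),'hole',proj('side',[.5447,.3615,.085]))
                  ~~~~~~~~~^^^
  File "h.py", line 60, in dial_side
    z=m(red); k=(D[:,0]>0)&(D[:,2]>25); t=m(D[k]); ang=lambda w:round(float(np.degrees(np.arctan2(w[1],w[0]))),1)
  File "h.py", line 59, in <lambda>
    red=np.array(red);D=np.array(D); m=lambda X:(X[:,:2]*X[:,2:]).sum(0)/X[:,2].sum()
                                                 ~^^^^^^
IndexError: too many indices for array: array is 1-dimensional, but 2 were indexed
```

```bash
python3 -c "
from h import *
a=cv2.imread('pics/top9.png')[:,:,::-1];b=cv2.imread('pics/side9.png')[:,:,::-1]
o=get_obs();print(dial(a)); t=o['tool_pos']-np.array([0,0,.101]);print('tip side',proj('side',t),'hole',proj('side',[.5447,.3615,.085]))
c1=cv2.resize(a[150:230,300:380],(400,400),interpolation=cv2.INTER_CUBIC)
u,v=proj('side',t).astype(int)
c2=cv2.resize(b[v-35:v+45,u-40:u+40],(400,400),interpolation=cv2.INTER_CUBIC);print('c2 origin',u-40,v-35)
cv2.imwrite('pics/c9.png',np.hstack([c1,c2])[:,:,::-1])"
```

```text
(np.float64(-5.016403674144951), np.float64(-4.07503432253145), 8, np.int64(19))
tip side [289.56050622 257.34197803] hole [290.00996107 278.12218604]
c2 origin 249 222
```

View pics/c9.png

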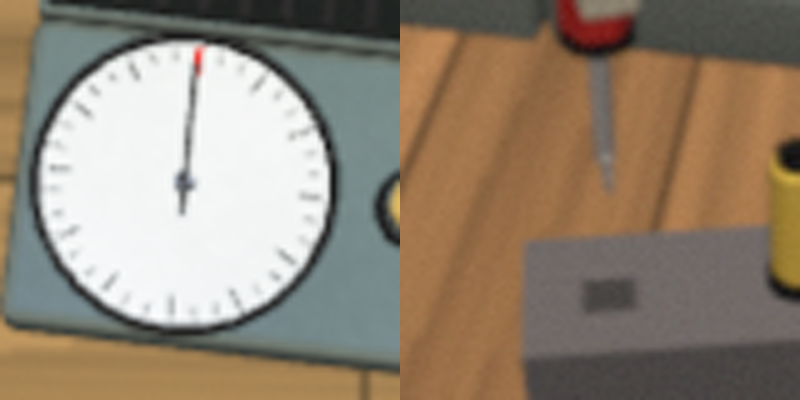

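Top view: the hand (tip at crop 197,75) points straight at the red mark (199,62). Side view: the tip (610,190) is right over the hole (610,295). Lowering.

>>> move_arm --commands '[[[1,-0.14,-0.06,0],[1.5,-0.14,-0.06,0],[2,0,0,0],[1.5,0,0,0],[0,0,0,0],[0,0,0,0]]]'

```text
clock: 24.45
tool_pos: [0.5449, 0.3627, 0.1836]
orientation: [86.2, 89.9, -160.5]
force: [-1.4, 2.3, -1.6]
opening: 0.026
```

>>> move_arm --commands '[[[1,0,0,0],[1,0,0,0],[1,0,0,0],[1,0,0,0],[1,0,0,0],[0,0,0,0]]]'

```text
clock: 25.05
tool_pos: [0.5446, 0.3627, 0.1327]
orientation: [90.5, 89.9, -156.2]
force: [-1.3, 4.0, -3.2]
opening: 0.0258
```

>>> move_arm --commands '[[[0.8,0,0,0],[0.7,0,0,0],[0.5,0,0,0],[0,0,0,0],[0,0,0,0]]]'

```text
clock: 25.55
tool_pos: [0.5449, 0.3628, 0.1142]
orientation: [80.7, 90.0, -166.0]
force: [-0.5, 4.4, -3.9]
opening: 0.0261
```

>>> move_arm --commands '[[[0,-0.03,0.07,0],[0,-0.03,0.07,0],[0.1,0,0,0],[0.1,0,0,0],[0,0,0,0]]]'

```text
clock: 26.05
tool_pos: [0.5452, 0.3639, 0.1126]
orientation: [131.3, 90.0, -115.4]
force: [0.8, 0.1, -2.4]
opening: 0.0259
```

>>> move_arm --commands '[[[0.1,0,0,0],[0,0,0,0],[0,0,0,0]]]'

```text
clock: 26.35
tool_pos: [0.5452, 0.3642, 0.1117]
orientation: [118.2, 90.0, -128.5]
force: [0.4, 1.0, -1.1]
opening: 0.0257
```

Lowering a touch more, then releasing gently and retreating straight up.

>>> move_arm --commands '[[[0.07,0,0,0],[0,0,0,0],[0,0,0,0]]]'

```text
clock: 26.65
tool_pos: [0.5452, 0.3643, 0.111]
orientation: [106.3, 90.0, -140.4]
force: [-0.3, -0.0, -2.2]
opening: 0.0255
```

>>> move_arm --commands '[[[0,0,0,0],[0,0,0,0],[0,0,0,0],[0,0,0,0],[0,0,0,0],[0,0,0,0]]]' --jaw 6.0

```text
clock: 27.25
tool_pos: [0.5453, 0.3643, 0.1111]
orientation: [-64.6, 90.0, 48.7]
force: [-0.2, -0.5, 0.1]
opening: 0.0595
```

>>> move_arm --commands '[[[-1,0,0,0],[-2,0,0,0],[-3,0,0,0],[-3,0,0,0],[-3,0,0,0],[-2,0,0,0],[-1,0,0,0],[0,0,0,0]]]'

```text
clock: 28.05
tool_pos: [0.5457, 0.3647, 0.2629]
orientation: [-67.4, 89.8, 45.9]
force: [-0.0, -0.5, -1.2]
opening: 0.0598
```

```bash
python3 -c "
from h import *
o=get_obs();print(o['clock'],o['force'],o['tool_pos'],o['opening'])
a,_=snap('top','top10');b,_=snap('side','side10');print(dial(a))
cv2.imwrite('pics/c10.png',np.hstack([cv2.resize(a[120:250,140:390],(500,260),interpolation=cv2.INTER_CUBIC),cv2.resize(b[200:330,220:370],(300,260),interpolation=cv2.INTER_CUBIC)])[:,:,::-1])"
```

```text
28.05 [-0.01818703 -0.52737644 -1.21804674] [0.54568009 0.36468536 0.26292261] 0.0598238396610149
(np.float64(-5.017920586413312), np.float64(-4.078884194183353), 8, np.int64(19))
```

View pics/c10.png

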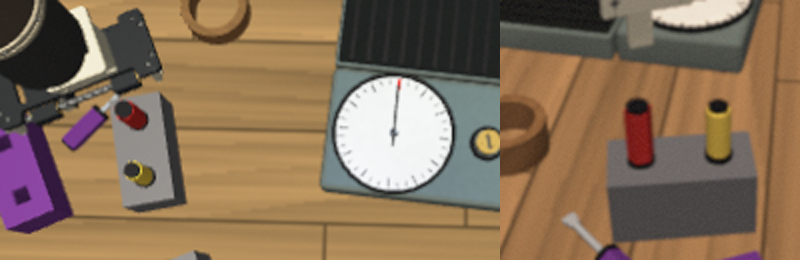

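```bash
python3 -c "
from h import *
print(close_job())"
```

```text
the job is handed in; nothing more can be done
None
```

The scale's hand now points at the red zero mark, and the red screwdriver is back upright in the small grey stand. I handed the job in at about 28 s.

- **Screw:** I pressed the blade on the screw with about 4 N and turned it anticlockwise until it dropped into the slot. I then followed it down 7 mm to the floor and turned until the hand reached zero. The press stayed around 4 N. Sideways force on the screw reached about 5.5 N while turning.
- **Hand position:** The three last checks differ slightly. The side camera read the hand 0.3–0.6° short of the mark, and the top camera read it about 0.9° past. By eye in the close crop it is on the mark.
- **Other things:** The last picture shows the yellow screwdriver in its hole and the tape roll where it was. The arm never went near the parcel, though I did not check it in a close crop at the end.
- **Fallen purple screwdriver:** This one was not part of the task. It stood unsupported at the start and fell over during my first approach. It is still on the bench. The arm's force readings stayed near zero, so I think it fell on its own, but I can't rule out a slight touch.
- **Grasp:** It took five tries to get the jaws on the handle's flats. The driver turned a little in its hole during the earlier tries.

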